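Fit the serving plate in the food warmer and hold its hood half open

ROBOT

A 6-joint arm with a two-finger parallel gripper is mounted at the origin on the work surface. World frame = base frame: x ahead of the robot, y to its left, z up, the work surface at z = 0. Lengths are in m, angles in rad, forces in N, time in s.
With the tool pointing down it reaches from about 0.35 to 0.775 m from the base axis. Payload 7.3 kg.
Tool frame: the origin (TCP) lies at the very end of the fingers, on their centre line; the grasp point (between the pads) lies 19 mm behind it; z points along the fingers, y is the line along which they close (so a half turn about z gives the same grasp; the last joint's range is limited). The gripper opens to 92 mm and grips with 3 to 60 N. Pads are 19 mm wide; open, the fingers measure 130 mm over their backs; the gripper's body (75 mm by 190 mm) begins 47 mm behind the grasp point.
Start: joints at [1.051, 0.342, 1.524, -0, 1.275, -0.146], TCP at [0.192, 0.489, 0.227] pointing down, gripper open.
Joint ranges: [-2.53, 2.53], [-0.77, 2.02], [0.04, 2.7], [-1, 4.14], [0.28, 2.66], [-3.11, 3.11]. Speed limits (rad/s): [2.57, 2.57, 3.14, 3.14, 3.14, 3.14].

INTERFACE

Orientations are given as [roll, pitch, yaw] about the fixed x, y, z axes, in that order (R = Rz(yaw) Ry(pitch) Rx(roll)).
In Python, from cell import telemetry, eyes, job gives the robot as it stands.
- The arm moves only by the tool apply_moves, never from a script. Its arguments are lists of equal length, an entry for each row: "delta_pos": the shift along the world's x, y, z each as a share of 0.4 m, from -1 to 1, a list of three; "dr": the turn, a rotation vector about the world's x, y, z each as a share of 0.5 rad, from -1 to 1, a list of three; "jaw": the opening, from 0 (shut) to 1 (fully open). A call has 1 to 8 rows; each row is the pose to reach, as a shift and turn from the pose commanded when the call began; what a row does not reach only later rows make up. A row lasts 1/12 s, in which the tool goes at most 41.7 mm and 7.16 degrees, less where a joint would pass 70% of its speed; a pose out of reach is approached as far as the arm can. A call with a number of a shift or a turn outside -1 to 1 is refused whole. A call with a gripper value outside its range is refused whole. The fingers move at their own pace and stop on an object; "force" is the grip in N (left out, the last holds). Time passes only in rows, so rows that repeat a pose let the fingers close. It gives the time, the measured TCP pose, the force, the opening and the grip force at its end, in the units of the state.
- telemetry.observe(): the state, without advancing time (a new reading comes with each control period).
- eyes.read_camera(name): name is "scene" or "top"; returns the picture (480x640x3 uint8, red, green, blue); there is no depth.
- eyes.camera_model(name): a dict with "vertical_fov" (degrees; the focal length in pixels is half the picture's height over the tangent of half this angle, whatever the lens; pixels are square), "cx", "cy" (the principal point, pixels), "k1" (the pictures are not rectified: a ray, as slopes to the right and down, at radius r is drawn at 1 + k1 r^2 times it, then the intrinsics apply), "rvec" (rotation vector, rad) and "tvec" (3), from world to camera coordinates, as OpenCV has them. Camera axes: x right, y down, z forward; pixel columns grow to the right and rows downward; lengths in m; the calibration is good to about 2 mm. A picture is of the moment at which its call begins. camera_model takes no time and is no camera call.
- job.hand_in(): hands the job in; it is judged then, once.
The state is a dict: "time": time; "qpos": joint angles; "qvel": joint speeds; "joint_efforts": joint torques, N m; "tool_pos": TCP position; "tool_rot": TCP orientation; "contact_force": force on the tool from outside, world axes, zero at the start; "torque": the same for the moment, N m; "opening": finger opening in m; "grip_force": force on a finger pad.
Only numpy, scipy, OpenCV 4.12 (cv2) and the standard library are available. Lean on these libraries where they do the work, as an engineer would, in place of code of your own. Each camera call takes 0.05 s, during which the arm holds its last target. There are 200 camera calls.

TASK

Get the food warmer on the pass ready for loading: pick up the aluminium serving plate from the green board, lower it over the warmer's two locating pins until it lies flush on the deck, and let go of it. Then take hold of the warmer's upright hood (it has a black handle), bring it down to half open, 45 degrees above closed, and keep holding it there for the cook: it would fall shut if let go (never let it drop), so finish while still holding it still. Leave the pepper mill and the two sauce bottles where they stand.

Things in the scene. Friction and masses are not known exactly. Their poses are not given: they have to be found in the camera images.
- warmer: Food warmer, a fixed dark box with a bright band, 220 (x) x 270 (y) x 55 mm high. Origin: centre of its underside; x from its front (robot side) to its rear hinge, y left, z up. Its flat top, the deck, is 55 mm above the origin and carries two brass pins at x = 0, y = +80 and -80 mm. It stands on the left or right of the counter, a little turned.
- pin_left (a point): Top of one of the two brass locating pins, at y = +80 mm of the warmer. Both pins are 10 mm in diameter and stand 20 mm above the deck, the upper 8 mm tapering to 4 mm. Axes as the warmer's.
- pin_right (a point): Top of the other pin, at y = -80 mm of the warmer; same shape.
- hood_angle (a joint): Angle of the steel hood in rad: 0 closed on the deck, growing as it opens, 1.45 (83 degrees) at its stop, where it starts and stays by its weight; 45 degrees is 0.785. Let go below about 1.3 it falls shut. With handle about 0.8 kg; moving it at the handle takes under 8 N.
- hood_rim (a point): Middle of the hood's lower front edge, 220 mm from the hinge line. The hood is a shallow steel cover 220 mm (hinge to front) x 270 mm wide x 55 mm deep, hollow below. Upright, its hollow side faces the robot, this edge is 0.27 m above the counter and 27 mm nearer the robot than the hinge, so keep the gripper's body clear of it over the deck. Axes as the hood's.
- handle (a point): The hood's handle: a black round bar, 14 mm thick, 110 mm long, on two stems 40 mm off the hood's front face. Point: middle of the bar; y along the bar, x square to the face and towards it. Hood upright: bar on top, 0.32 m up, x down; take it from above, one finger before and one behind. It moves on a 261 mm arc about the hinge, at (hood angle + 0.105 rad) above level.
- hood: The warmer's hinged steel hood. Origin: middle of the hinge line, on the rear top edge of the warmer (warmer x = +110, y = 0, z = 55 mm); y along the hinge line. Closed, its axes are the warmer's; it opens by turning about +y. In the hood's frame the front edge is at x = -220 mm, the bar of the handle at x = -260, z = +27.5 mm.
- plate: Loose aluminium plate, 150 (x) x 200 (y) x 8 mm, about 0.5 kg, flat on the green board; 14 mm through holes at x = 0, y = +80 and -80 mm (fits either way round). Origin: centre of its underside, z up. Red handle across its middle: bar along x, 82 mm long, 12 wide, 10 high, centre 35 mm above the origin, 22 mm free below, stems at x = +-36 mm. Seated, its origin is 55 mm above the warmer's.
- board: Green plastic chopping board, fixed, 200 (x) x 250 (y) x 20 mm high. Origin: centre of its underside.
- mill: Red pepper mill, loose, bystander, 200 mm tall, 54 mm wide, standing beyond the warmer and board near the counter's middle. Origin: centre of its underside.
- yellow_bottle: Yellow sauce bottle, loose, bystander, 160 mm tall, 54 mm wide, at the left (+y) side. Origin: centre of its underside.
- orange_bottle: Orange sauce bottle, loose, bystander, 160 mm tall, 54 mm wide, at the right (-y) side. Origin: centre of its underside.
Not all that is in view belongs to the job. Of the things that look like the plate, the larger one is meant.

How it is judged:
On the way, in this order (a step that is already met when the one before it is completed fails the run):
1. the plate, still in the fingers, is lowered over both pins: within 12 mm of the deck and on centre (horizontal distance between plate and warmer below 0.006 m and z of plate in the frame of warmer below 0.067 m and angle between the y axis of plate and the y axis of warmer, either way round below 0.06 rad and contact force between the fingers and plate above 0.5 N), for 0.04 s.
2. the plate lies flush on the deck and has been let go (horizontal distance between plate and warmer below 0.005 m and z of plate in the frame of warmer below 0.0575 m and angle between the y axis of plate and the y axis of warmer, either way round below 0.06 rad and angle between plate's own z axis and vertical below 0.025 rad and contact force between the fingers and plate below 0.1 N), for 0.2 s.
3. the hood is held by the fingers at 45 degrees (value of joint hood_angle between 0.68 and 0.89 rad and velocity of joint hood_angle between -0.05 and 0.05 rad/s and contact force between the fingers and hood above 0.7 N), for 0.3 s.
At the end, for the whole second after the job is handed in: Plate flush on the deck over both pins (2.5 mm in height, 5 mm in position), untouched; hood still (under 0.05 rad/s) at 45 degrees within 6 (0.68 to 0.89 rad), carried by the fingers with over 0.7 N; bystanders within 30 mm of their starts (all of step 3 and horizontal distance between plate and warmer below 0.005 m and z of plate in the frame of warmer below 0.0575 m and angle between the y axis of plate and the y axis of warmer, either way round below 0.06 rad and angle between plate's own z axis and vertical below 0.025 rad and contact force between the arm and plate below 0.1 N and distance of each of mill, yellow_bottle, orange_bottle from where it was at the start of the episode below 0.03 m); the arm keeps its last pose, push and grip.
It fails at once if the pepper mill is pushed more than 30 mm away or tipped over (distance of mill from where it was at the start of the episode above 0.03 m or angle between mill's own z axis and vertical above 0.4 rad).
It fails at once if the yellow bottle is pushed more than 30 mm away or tipped over (distance of yellow_bottle from where it was at the start of the episode above 0.03 m or angle between yellow_bottle's own z axis and vertical above 0.4 rad).
It fails at once if the orange bottle is pushed more than 30 mm away or tipped over (distance of orange_bottle from where it was at the start of the episode above 0.03 m or angle between orange_bottle's own z axis and vertical above 0.4 rad).
It fails at once if the hood drops (falls below 26 degrees) (value of joint hood_angle below 0.45 rad).
It also fails if it takes over 61 s, if anything falls off the work surface, if the arm or the gripper's body presses on something with over 40 N, if the wrist force passes 120 N, or if a joint passes its speed limit or range.

## Working session

There is one attempt and no reset: what is moved stays moved. The work goes in short steps, Python scripts to look and compute and a tool call to move; the robot and the scene stay as the last step left them, time stands still between calls to the robot, and variables do not carry over. Pictures are saved under pics/ and viewed, at most 10 in all, crops included, and the job is handed in when it is done.

Besides the shell and the picture viewer there is one more tool, called after "Call:" as name(argument=value, ...), one argument or row to a line, values as JSON. apply_moves: Moves the arm, as the interface text tells. Its arguments: {"type":"object","properties":{"delta_pos":{"type":"array"},"dr":{"type":"array"},"jaw":{"type":"array"},"force":{"type":"number"}},"required":["delta_pos","dr","jaw"]}

```bash
mkdir -p pics
cat > h.py <<'E'
import numpy as np, cv2
from cell import telemetry, eyes, job
def cam(n):
    m=eyes.camera_model(n); f=240/np.tan(np.radians(m["vertical_fov"])/2)
    R=cv2.Rodrigues(np.array(m["rvec"],float))[0]
    return m,f,R,np.array(m["tvec"],float)
def ray(n,px):
    m,f,R,t=cam(n); d=np.array([(px[0]-m["cx"])/f,(px[1]-m["cy"])/f]); u=d.copy()
    for _ in range(20): u=d/(1+m["k1"]*(u@u))
    v=R.T@np.array([u[0],u[1],1]); return -R.T@t, v/np.linalg.norm(v)
def onz(n,px,z):
    o,v=ray(n,px); return o+v*(z-o[2])/v[2]
def proj(n,P):
    m,f,R,t=cam(n); c=R@np.array(P,float)+t; u=c[:2]/c[2]; u=u*(1+m["k1"]*(u@u)); return np.array([m["cx"]+f*u[0],m["cy"]+f*u[1]])
def two(pa,pb):
    (o1,v1),(o2,v2)=ray("scene",pa),ray("top",pb)
    s=np.linalg.lstsq(np.stack([v1,-v2],1),o2-o1,rcond=None)[0]
    a=o1+s[0]*v1;b=o2+s[1]*v2; return (a+b)/2,np.linalg.norm(a-b)
def snap(n,fn):
    im=eyes.read_camera(n); cv2.imwrite("pics/"+fn,im[:,:,::-1]); return im
E
python3 - <<'E'
from h import *
snap("scene","s0.png");snap("top","t0.png")
for n in("scene","top"):
    m,f,R,t=cam(n);print(n,f,-R.T@t,R[2],m["k1"])
s=telemetry.observe();print(s["tool_pos"],s["tool_rot"],s["opening"])
E
```

```text
scene 589.2144952441472 [1.1783497  0.9690041  1.41389257] [-0.34674769 -0.54704972 -0.76190724] -0.032820544761851186
top 482.5168353640919 [0.40564637 0.01979204 1.29171905] [ 0.12147419  0.00874886 -0.99255603] -0.11389831449044414
[0.19151742 0.48844171 0.2261088 ] [-3.14023098e+00 -1.95612344e-04  2.76778895e+00] 0.09172561493046517
```

View pics/s0.png

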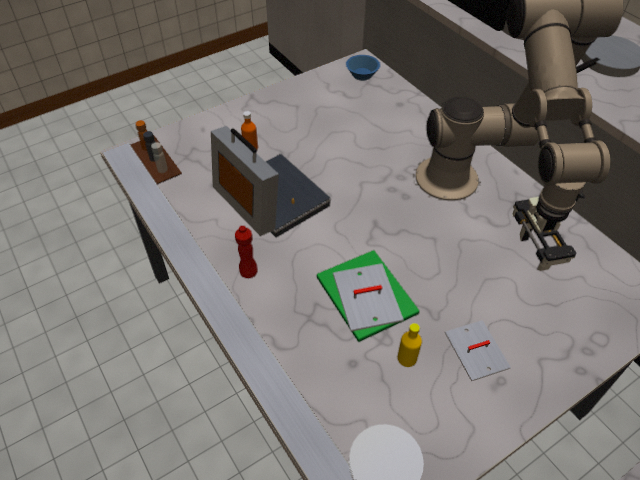

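View pics/t0.png

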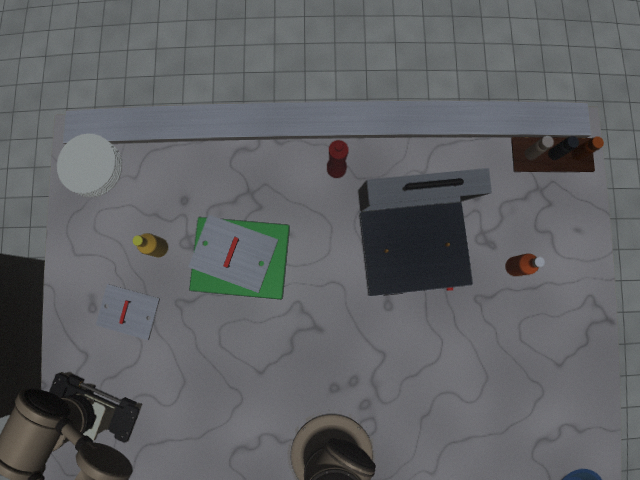

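Scene: larger plate on the green board at top (234,254)/scene (367,291). Smaller plate on the bare counter is at top (127,311)/scene (480,350), and the round white one at top (89,165)/scene (386,460). By the description I choose the larger one, on the board. Warmer is on the right, with pins near top (387,250) and (448,244). Checking in a crop and measuring.

Run:
```python
from h import *
T=cv2.imread("pics/t0.png");S=cv2.imread("pics/s0.png")
a=cv2.resize(T[205:305,180:300],None,fx=3.3,fy=3.3,interpolation=cv2.INTER_CUBIC)
b=cv2.resize(T[160:300,355:500],None,fx=2.7,fy=2.7,interpolation=cv2.INTER_CUBIC)
c=np.zeros((400,800,3),np.uint8);c[:330,:396]=a[:330,:396];c[:378,400:400+391]=b[:378,:391]
cv2.imwrite("pics/c0.png",c)
def blobs(I,m,box,amin,tag):
    x0,y0,x1,y1=box;mm=np.zeros_like(m);mm[y0:y1,x0:x1]=m[y0:y1,x0:x1]
    n,l,st,ce=cv2.connectedComponentsWithStats(mm.astype(np.uint8))
    for i in range(1,n):
        if st[i,4]>=amin:
            pts=np.argwhere(l==i)[:,::-1].astype(np.float32);print(tag,st[i,4],ce[i].round(2),cv2.minAreaRect(pts))
for n,I,boxes in(("top",T,{"plate":(180,205,300,305),"deck":(365,205,468,290),"bar":(390,170,480,200)}),("scene",S,{"plate":(315,250,420,340),"deck":(262,160,330,230),"bar":(225,120,262,165)})):
    h,s,v=[k.astype(int) for k in cv2.split(cv2.cvtColor(I,cv2.COLOR_BGR2HSV))]
    red=((h<8)|(h>172))&(s>150)&(v>80);blobs(I,red,boxes["plate"],10,n+" red")
    grn=(h>50)&(h<75)&(s>120);blobs(I,grn,boxes["plate"],5,n+" green")
    x0,y0,x1,y1=boxes["plate"]
    gray=(s<60)&(v>110);mm=gray.copy();blobs(I,mm,boxes["plate"],800,n+" gray")
    br=(h>8)&(h<30)&(s>90)&(v>60);blobs(I,br,boxes["deck"],1,n+" brass")
    blobs(I,v<45,boxes["bar"],40,n+" bar")
```

```text
top red 124 [230.48 251.85] ((230.39602661132812, 251.9604034423828), (4.09394645690918, 30.081607818603516), 20.85445785522461)
top green 121 [199.44 227.68] ((197.2860870361328, 230.45619201660156), (6.892398357391357, 28.79012107849121), 21.03750991821289)
top green 2351 [251.92 267.35] ((239.00497436523438, 257.45050048828125), (92.23994445800781, 74.1302719116211), 5.7105937004089355)
top green 9 [205. 243.] ((205.0, 243.0), (2.0, 2.0), 90.0)
top green 14 [260.93 263.14] ((260.7500305175781, 263.2500305175781), (2.8284268379211426, 3.535533905029297), 45.0)
top gray 4080 [230.7  253.21] ((226.4882049560547, 248.90892028808594), (88.4131088256836, 67.83950805664062), 19.17900848388672)
top brass 8 [448.12 244.12] ((448.0, 244.0), (2.0, 2.0), 90.0)
top brass 6 [386.67 250.17] ((386.60009765625, 250.300048828125), (2.2360680103302, 1.7888542413711548), 26.56505012512207)
top bar 379 [433.29 183.8 ] ((432.8938293457031, 183.95980834960938), (6.760811805725098, 60.502159118652344), 84.17366027832031)
top bar 53 [468.28 196.7 ] ((469.9801940917969, 196.802001953125), (3.38312673568725
[... 334 characters left out ...]
 ((359.0, 273.5), (1.0, 2.0), 90.0)
scene green 6 [374.83 318.83] ((374.7500305175781, 318.7500305175781), (2.1213202476501465, 1.4142134189605713), 45.0)
scene green 272 [369.89 331.04] ((375.1471252441406, 330.5882568359375), (9.943960189819336, 44.141483306884766), 75.96376037597656)
scene gray 4993 [351.58 296.86] ((358.4999694824219, 294.5), (86.99998474121094, 88.99998474121094), -0.0)
scene gray 1394 [404.29 269.87] ((396.4999694824219, 280.5), (44.99999237060547, 60.99999237060547), -0.0)
scene brass 18 [292.5  200.67] ((292.5, 200.5), (5.0, 3.0), 90.0)
scene bar 136 [243.22 140.33] ((243.20924377441406, 140.26617431640625), (33.222076416015625, 4.432224750518799), 41.82017135620117)
```

View pics/c0.png

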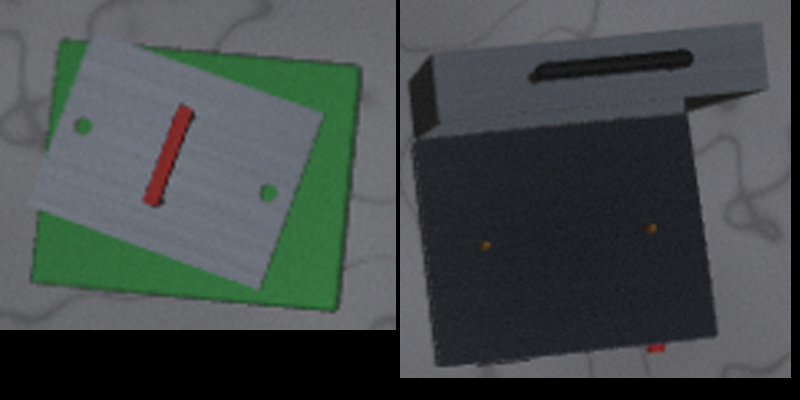

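The crop shows the plate with its two holes at top (205,243) and (261,263) and red bar at (230,252), and the warmer's two pins at (387,250) and (448,244): choice confirmed.

Run:
```python
from h import *
print("holes top",onz("top",(205,243),.024),onz("top",(260.93,263.14),.024))
print("holes scene",onz("scene",(359,273.5),.024),onz("scene",(374.83,318.83),.024))
print("red bar top",onz("top",(230.48,251.85),.058),"scene",onz("scene",(367.5,289.19),.054))
for z in(.066,.07): print("pins top",onz("top",(386.67,250.17),z),onz("top",(448.12,244.12),z))
print("left pin two",two((292.5,200.67),(386.67,250.17)))
print("scene pin",onz("scene",(292.5,200.67),.066))
print("bar two",two((243.2,140.3),(433.3,183.8)))
for c in((402.8,187),(463,180.9)): print("bar ends z.325",onz("top",c,.325))
for c in((361.3,212.5),(460.5,202.5),(471,284),(368.5,295)): print("deck corner",onz("top",c,.055))
print(telemetry.observe()["time"])
for p in((.6,.15,.1),(.6,.15,.1)): pass
```

```text
holes top [0.55872952 0.33048253 0.024     ] [0.50309657 0.18031644 0.024     ]
holes scene [0.50244541 0.17731626 0.024     ] [0.55798627 0.32721877 0.024     ]
red bar top [0.53067012 0.25508901 0.058     ] scene [0.52951095 0.25183025 0.054     ]
pins top [ 0.52863196 -0.14657475  0.066     ] [ 0.54189136 -0.30592525  0.066     ]
pins top [ 0.52823061 -0.14603183  0.07      ] [ 0.54144674 -0.30486231  0.07      ]
left pin two (array([ 0.52858687, -0.14658462,  0.06503623]), np.float64(0.00036779389386854916))
scene pin [ 0.52892677 -0.14564609  0.066     ]
bar two (array([ 0.64094679, -0.21467187,  0.3177353 ]), np.float64(0.0016417034671888998))
bar ends z.325 [ 0.63241875 -0.14881934  0.325     ]
bar ends z.325 [ 0.64421593 -0.27492409  0.325     ]
deck corner [ 0.6291573  -0.08496244  0.055     ]
deck corner [ 0.6526723  -0.34721294  0.055     ]
deck corner [ 0.4387811  -0.36435872  0.055     ]
deck corner [ 0.41546241 -0.09834596  0.055     ]
0.1
```

Call:
apply_moves(
  delta_pos=[
    [0.1,-0.07,0],
    [0.2,-0.14,0],
    [0.3,-0.21,0],
    [0.4,-0.28,0],
    [0.5,-0.35,0],
    [0.58,-0.4,0],
    [0.64,-0.44,0],
    [0.66,-0.455,0],
  ],
  dr=[
    [0,0,0.01],
    [0,0,0.02],
    [0,0,0.04],
    [0,0,0.04],
    [0,0,0.04],
    [0,0,0.04],
    [0,0,0.04],
    [0,0,0.04],
  ],
  jaw=[1,1,1,1,1,1,1,1],
  force=30,
)

```text
time: 0.77
tool_pos: [0.4582, 0.3043, 0.2263]
tool_rot: [-3.141, 0.0, 2.786]
contact_force: [0.2, -0.0, -0.1]
opening: 0.0917
grip_force: 0.0
```

Call:
apply_moves(
  delta_pos=[
    [0.06,-0.04,0],
    [0.12,-0.085,-0.04],
    [0.17,-0.115,-0.1],
    [0.182,-0.128,-0.18],
    [0.182,-0.128,-0.25],
    [0.182,-0.128,-0.3],
    [0.182,-0.128,-0.3],
    [0.182,-0.128,-0.3],
  ],
  dr=[
    [0,0,0],
    [0,0,0],
    [0,0,0],
    [0,0,0],
    [0,0,0],
    [0,0,0],
    [0,0,0],
    [0,0,0],
  ],
  jaw=[1,1,0.6,0.6,0.6,0.6,0.6,0.6],
)

```text
time: 1.43
tool_pos: [0.5279, 0.2553, 0.1059]
tool_rot: [-3.14, -0.002, 2.788]
contact_force: [0.0, -0.5, 0.3]
opening: 0.0578
grip_force: 0.0
```

Run:
```python
from h import *
a=snap("scene","s1.png")[200:350,300:440];b=snap("top","t1.png")[190:310,170:310]
c=np.zeros((450,800,3),np.uint8)
a=cv2.resize(a,(392,420));b=cv2.resize(b,(400,343));c[:420,:392]=a;c[:343,400:]=b
cv2.imwrite("pics/c1.png",c[:,:,::-1])
print(telemetry.observe()["tool_pos"])
```

```text
[0.52933395 0.25601156 0.10826025]
```

View pics/c1.png

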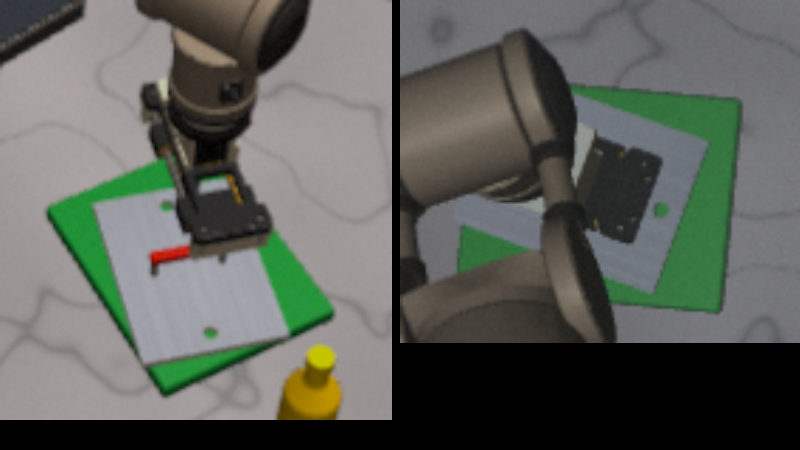

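The gripper sits above the red bar, lined up with it (bar visible at crop (170,258), fingers at (225,215)). I descend and grip.

Call:
apply_moves(
  delta_pos=[
    [0.003,-0.005,-0.06],
    [0.003,-0.005,-0.12],
    [0.003,-0.005,-0.16],
    [0.003,-0.005,-0.175],
    [0.003,-0.005,-0.175],
    [0.003,-0.005,-0.175],
    [0.003,-0.005,-0.175],
    [0.003,-0.005,-0.175],
  ],
  dr=[
    [0,0,0],
    [0,0,0],
    [0,0,0],
    [0,0,0],
    [0,0,0],
    [0,0,0],
    [0,0,0],
    [0,0,0],
  ],
  jaw=[0.6,0.6,0.6,0.6,0.6,0.4,0,0],
  force=30,
)

```text
time: 2.2
tool_pos: [0.5306, 0.254, 0.0384]
tool_rot: [3.14, 0.002, 2.788]
contact_force: [0.9, -0.2, -0.2]
opening: 0.0399
grip_force: 0.0
```

Call:
apply_moves(
  delta_pos=[
    [0,0,0],
    [0,0,0],
    [0,0,0],
    [0,0,0.03],
    [0,0,0.1],
    [0,0,0.18],
    [0,0,0.25],
    [0,0,0.25],
  ],
  dr=[
    [0,0,0],
    [0,0,0],
    [0,0,0],
    [0,0,0],
    [0,0,0],
    [0,0,0],
    [0,0,0],
    [0,0,0],
  ],
  jaw=[0,0,0,0,0,0,0,0],
)

```text
time: 2.87
tool_pos: [0.5323, 0.2545, 0.142]
tool_rot: [3.136, 0.007, 2.788]
contact_force: [2.8, 0.3, -4.7]
opening: 0.0116
grip_force: 30.0
```

Call:
apply_moves(
  delta_pos=[
    [-0.01,-0.05,0.02],
    [-0.02,-0.13,0.02],
    [-0.03,-0.22,0.02],
    [-0.03,-0.31,0.02],
    [-0.03,-0.4,0.02],
    [-0.03,-0.49,0.02],
    [-0.03,-0.58,0.02],
    [-0.03,-0.66,0.02],
  ],
  dr=[
    [0,0,0.1],
    [0,0,0.22],
    [0,0,0.36],
    [0,0,0.5],
    [0,0,0.64],
    [0,0,0.76],
    [0,0,0.84],
    [0,0,0.88],
  ],
  jaw=[0,0,0,0,0,0,0,0],
)

```text
time: 3.53
tool_pos: [0.5162, -0.0123, 0.1428]
tool_rot: [3.141, -0.003, -3.054]
contact_force: [1.9, 0.0, -6.3]
opening: 0.0112
grip_force: 30.0
```

Call:
apply_moves(
  delta_pos=[
    [0,-0.08,0],
    [0,-0.17,0],
    [0,-0.26,0],
    [0,-0.35,0],
    [0,-0.43,0],
    [0.01,-0.49,0],
    [0.02,-0.53,0],
    [0.02,-0.535,0],
  ],
  dr=[
    [0,0,0],
    [0,0,0],
    [0,0,0],
    [0,0,0],
    [0,0,0],
    [0,0,0],
    [0,0,0],
    [0,0,0],
  ],
  jaw=[0,0,0,0,0,0,0,0],
)

```text
time: 4.2
tool_pos: [0.5252, -0.2275, 0.1425]
tool_rot: [3.141, -0.002, -3.058]
contact_force: [-1.0, 1.3, -5.1]
opening: 0.0117
grip_force: 30.0
```

Call:
apply_moves(
  delta_pos=[
    [0,0,0],
    [0,0,0],
    [0,0,0],
    [0,0,0],
  ],
  dr=[
    [0,0,0],
    [0,0,0],
    [0,0,0],
    [0,0,0],
  ],
  jaw=[0,0,0,0],
)

```text
time: 4.53
tool_pos: [0.5255, -0.2233, 0.1443]
tool_rot: [3.141, -0.001, -3.054]
contact_force: [0.8, -0.0, -5.6]
opening: 0.0119
grip_force: 30.0
```

Run:
```python
from h import *
s=telemetry.observe();print(s["tool_pos"],s["tool_rot"],s["contact_force"])
a=snap("scene","s2.png")[110:250,200:360];b=snap("top","t2.png")[160:310,340:500]
c=np.zeros((400,800,3),np.uint8)
c[:350,:400]=cv2.resize(a,(400,350),interpolation=2);c[:375,400:]=cv2.resize(b,(400,375),interpolation=2)
cv2.imwrite("pics/c2.png",c[:,:,::-1])
```

```text
[ 0.52547762 -0.2232501   0.14433461] [ 3.14076241e+00 -7.69853146e-04 -3.05415928e+00] [ 0.78705714 -0.04574423 -5.55904315]
```

View pics/c2.png

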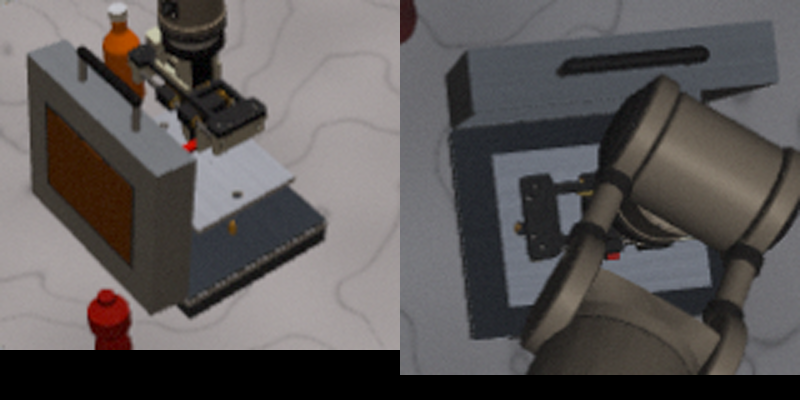

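The plate hovers over the warmer. In the scene view its holes are at about (295,188) and (266,160), with the left pin below at (293,201). I measure the holes precisely.

Run:
```python
from h import *
S=cv2.imread("pics/s2.png");g=cv2.cvtColor(S,cv2.COLOR_BGR2GRAY).astype(float)
C=[]
for x,y in((295,188),(266,160)):
    p=g[y-4:y+5,x-5:x+6];print(p.astype(int))
    w=np.clip(np.median(p)-15-p,0,None);yy,xx=np.mgrid[y-4:y+5,x-5:x+6]
    c=((w*xx).sum()/w.sum(),(w*yy).sum()/w.sum());C.append(onz("scene",c,.130));print(c,C[-1])
d=C[0]-C[1];print((C[0]+C[1])/2,np.arctan2(-d[0],d[1]),np.linalg.norm(d))
T=cv2.imread("pics/t2.png");h,s,v=[k.astype(int) for k in cv2.split(cv2.cvtColor(T,cv2.COLOR_BGR2HSV))]
print(cv2.cvtColor(T,cv2.COLOR_BGR2GRAY)[246:257,380:395]);print(onz("top",(387.6,251.2),.13))
```

```text
[[163 163 163 162 162 162 160 161 162 162 163]
 [163 163 164 162 163 162 161 161 161 160 160]
 [160 162 156 139 129 130 139 156 161 160 162]
 [159 161 147  89  72  75  99 148 162 160 160]
 [163 159 146  85  61  67 105 149 163 159 160]
 [158 159 155 133 120 126 143 159 161 161 157]
 [158 159 160 157 158 160 160 161 156 137 120]
 [160 159 159 157 160 158 156 139 123  90  71]
 [162 160 157 157 157 152 129  93  78  64  64]]
(np.float64(296.3792134831461), np.float64(189.33333333333334)) [ 0.5244219  -0.12683431  0.13      ]
[[155 157 158 157 160 159 161 161 162 141  14]
 [147 157 158 157 158 161 159 163 161 146  54]
 [127 148 156 148 148 150 156 161 162 155 119]
 [118 129 141 113 114 117 142 159 160 162 154]
 [116 118 118  91  98  89 131 159 158 160 154]
 [117 116 116 115 116 113 148 159 158 159 156]
 [118 118 116 114 116 127 157 158 157 158 159]
 [119 116 118 117 117 122 139 155 161 160 159]
 [119 118 118 114 115 116 119 133 154 159 160]]
(np.float64(265.5705950991832), np.float64(160.1995332555426)) [ 0.53669097 -0.29282197  0.13      ]
[ 0.53055643 -0.20982814  0.13      ] 0.07378139267412531 0.1664404783835722
[[111 111 111 111 115 113 113 116 100  58  29  38  36  36  37]
 [105 114 110 113 116 114 114 115 111  79  28  38  40  33  34]
 [ 94 115 114 111 116 114 101  81  94  71  27  33  39  36  36]
 [ 91 113 110 114 113 104  86  60  47  35  25  37  38  38  34]
 [ 89 115 116 114 116  99  80  77  55  27  30  37  36  38  38]
 [ 87 116 115 114 117  95  65  64  47  30  32  35  40  39  37]
 [ 84 116 115 111 114 102  65  47  40  33  27  34  37  37  37]
 [ 78 118 116 115 118 115  90  46  39  35  33  31  38  32  32]
 [ 82 114 117 112 113 115 110  99  94  95  58  24  57  72  50]
 [ 65 104 113 111 112 114 116 115 116  98  59  27  48  52  37]
 [ 63 103 115 114 115 115 114 118 117 112  81  29  40  37  39]]
[ 0.51967114 -0.14007285  0.13      ]
```

Run:
```python
from h import *
S=cv2.imread("pics/s2.png");g=cv2.cvtColor(S,cv2.COLOR_BGR2GRAY).astype(float)
def cen(x0,x1,y0,y1,bg):
    p=g[y0:y1,x0:x1];w=np.clip(bg-p,0,None);yy,xx=np.mgrid[y0:y1,x0:x1];return (w*xx).sum()/w.sum(),(w*yy).sum()/w.sum()
L=cen(291,299,185,190,155);print(L,onz("scene",L,.13))
t,R=telemetry.observe()["tool_pos"],0
yaw=telemetry.observe()["tool_rot"][2]-np.pi
for y in(yaw,):
    c=np.cos(y);s=np.sin(y);print("hole expected from tcp",t[0]-.08*s,t[1]+.08*c,yaw+2*np.pi)
# plate's back/left edges in top
for p in((387.3,250.7),): print(onz("top",p,.13))
# pin in current scene picture
h,s,v=[k.astype(int) for k in cv2.split(cv2.cvtColor(S,cv2.COLOR_BGR2HSV))]
m=(h>8)&(h<30)&(s>90)&(v>60);q=np.argwhere(m[190:215,280:305])[:,::-1]+[280,190];print(len(q),q.mean(0),q.min(0),q.max(0))
```

```text
(np.float64(294.40225563909775), np.float64(187.5388471177945)) [ 0.52534855 -0.13674618  0.13      ]
hole expected from tcp 0.5187350119608719 -0.1438595251529178 0.08734848486514579
[ 0.52089825 -0.13938032  0.13      ]
18 [292.5        200.66666667] [291 198] [294 203]
```

Run:
```python
from h import *
S=cv2.imread("pics/s2.png",0);T=cv2.imread("pics/t2.png",0)
def sp(I,p): return cv2.cornerSubPix(I,np.array([[p]],np.float32),(4,4),(-1,-1),(3,50,.01))[0,0]
a=sp(S,(318,182));b=sp(T,(384,282.8));print("FL",a,b,two(a,b))
b2=sp(T,(377.2,222));print("RL top",b2,onz("top",b2,.134))
print("FL top z",onz("top",b,.134))
a2=sp(S,(276.8,202));print("RL scene",a2,two(a2,b2))
print("hole",two((294.4,187.54),(387.3,250.7)))
st=telemetry.observe();t=st["tool_pos"];y=.0873;c,s=np.cos(y),np.sin(y)
for u,v in((-.075,.1),(.075,.1),(0,.08)): print(t[0]+u*c-v*s,t[1]+u*s+v*c)
I=cv2.cvtColor(cv2.imread("pics/s2.png"),cv2.COLOR_BGR2HSV)
m=((I[...,0]<8)|(I[...,0]>172))&(I[...,1]>150);q=np.argwhere(m[140:190,255:300])[:,::-1]+[255,140];print(len(q),q.mean(0),q.min(0),q.max(0))
big=np.hstack([cv2.resize(cv2.imread("pics/s2.png")[145:215,255:330],None,fx=5,fy=5,interpolation=2),cv2.resize(cv2.imread("pics/t2.png")[215:285,365:445],None,fx=5,fy=5,interpolation=2)])
cv2.imwrite("pics/c3.png",big)
```

```text
FL [314.47217 182.39857] [383.3102  282.16675] (array([ 0.44902613, -0.13257502,  0.1130671 ]), np.float64(0.00887697362383772))
RL top [376.487  221.4635] [ 0.59227006 -0.11467822  0.134     ]
FL top z [ 0.44488725 -0.12706229  0.134     ]
RL scene [278.11783 202.07655] (array([ 0.59494782, -0.11671347,  0.1229183 ]), np.float64(0.0022830718295644586))
hole (array([ 0.52208135, -0.14066636,  0.12468453]), np.float64(0.0016989955421071287))
0.44228070982941436 -0.1304745378157353
0.5917094760125857 -0.11739616494388713
0.5187388759705798 -0.1438591868709007
24 [276.375      165.33333333] [274 142] [278 170]
```

View pics/c3.png

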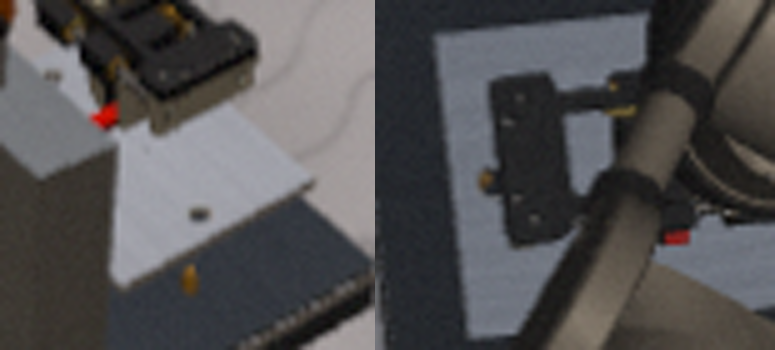

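Left hole is visible at scene (294.4,187.5). The two-view height shows the plate about 8 mm lower in the fingers than planned, which is harmless. I shift toward the pins and lower to just above them, then re-measure.

Call:
apply_moves(
  delta_pos=[
    [0.01,-0.005,0],
    [0.02,-0.009,-0.02],
    [0.02,-0.009,-0.05],
    [0.02,-0.009,-0.075],
    [0.02,-0.009,-0.08],
    [0.02,-0.009,-0.08],
    [0.02,-0.009,-0.08],
    [0.02,-0.009,-0.08],
  ],
  dr=[
    [0,0,0],
    [0,0,0],
    [0,0,0],
    [0,0,0],
    [0,0,0],
    [0,0,0],
    [0,0,0],
    [0,0,0],
  ],
  jaw=[0,0,0,0,0,0,0,0],
)

```text
time: 5.3
tool_pos: [0.5341, -0.2283, 0.1133]
tool_rot: [-3.141, 0.001, -3.055]
contact_force: [0.7, 0.2, -5.9]
opening: 0.0116
grip_force: 30.0
```

Run:
```python
from h import *
s=telemetry.observe();print(s["tool_pos"],s["tool_rot"],s["contact_force"])
A=snap("scene","s4.png");B=snap("top","t4.png")
big=np.hstack([cv2.resize(A[145:215,255:330],None,fx=5,fy=5,interpolation=2),cv2.resize(B[215:285,365:445],None,fx=5,fy=5,interpolation=2)])
cv2.imwrite("pics/c4.png",big[:,:,::-1])
for z in(.075,.07,.065): print(z,proj("scene",onz("top",(386.67,250.17),z)))
```

```text
[ 0.53407532 -0.22827763  0.1132573 ] [-3.14102333e+00  8.89855961e-04 -3.05539840e+00] [ 0.72703892  0.20057227 -5.90379437]
0.075 [292.78657016 198.59682905]
0.07 [292.58444566 199.63114522]
0.065 [292.38319118 200.66103347]
```

View pics/c4.png

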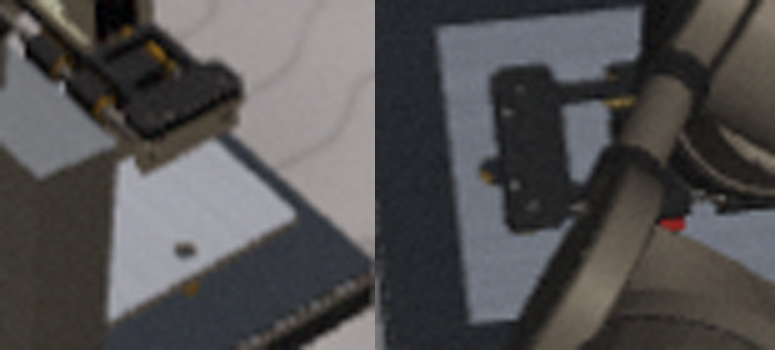

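Run:
```python
from h import *
A=cv2.imread("pics/s4.png");g=cv2.cvtColor(A,cv2.COLOR_BGR2GRAY).astype(float)
x0,x1,y0,y1=287,297,192,199
p=g[y0:y1,x0:x1];print(p.astype(int));w=np.clip(148-p,0,None);w[w<20]=0;yy,xx=np.mgrid[y0:y1,x0:x1];L=((w*xx).sum()/w.sum(),(w*yy).sum()/w.sum())
print("hole",L)
for z in(.087,.091,.095,.099): 
    q=onz("scene",L,z);print(z,q,"to pin",np.array([.5287,-.1464])-q[:2])
# left plate edge in top: corners
for z in(.095,.103):
    a,b=onz("top",(377.4,220.8),z),onz("top",(383.6,279.8),z);print("edge mid",z,(a+b)/2,"yaw",np.arctan2(b[1]-a[1],b[0]-a[0])+np.pi,np.linalg.norm(a-b))
m=cv2.cvtColor(cv2.imread("pics/t4.png"),cv2.COLOR_BGR2GRAY)
print(m[225:283:6,374:390])
```

```text
[[163 163 165 162 164 163 162 160 161 162]
 [160 161 157 139 134 130 141 161 162 162]
 [163 160 149  93  81  76 100 145 163 162]
 [162 162 146  87  64  63  79 134 163 161]
 [159 158 156 129 101 109 129 149 164 161]
 [160 159 159 158 148 151 159 161 160 149]
 [160 158 159 157 158 159 160 156 134 108]]
hole (np.float64(291.7706146926537), np.float64(194.94602698650675))
0.087 [ 0.5277966  -0.15059209  0.087     ] to pin [0.0009034  0.00419209]
0.091 [ 0.52975773 -0.14721699  0.091     ] to pin [-0.00105773  0.00081699]
0.095 [ 0.53171887 -0.1438419   0.095     ] to pin [-0.00301887 -0.0025581 ]
0.099 [ 0.53368    -0.14046681  0.099     ] to pin [-0.00498    -0.00593319]
edge mid 0.095 [ 0.52613313 -0.12722175  0.095     ] yaw 0.07632611067740136 0.14859443204961223
edge mid 0.103 [ 0.52532768 -0.12623898  0.103     ] yaw 0.07632611067740136 0.14760108657598014
[[ 38  36  40  63 100 116 114 117 116 114 112 112 116 112 115 114]
 [ 41  38  41  40  76 117 121 118 117 116 119 118 119  95  50  36]
 [ 38  39  38  40  44  87 115 115 113 110 110 114 115 115  84  26]
 [ 36  41  40  40  39  55  90 114 111 114 111 116 113 113 100  62]
 [ 39  39  41  34  40  38  76 117 117 118 114  97  69  54  37  34]
 [ 40  38  39  38  40  37  45  86 114 115 116 116 114 117 113 117]
 [ 39  41  38  39  38  40  39  57  93 116 117 117 117 114 117 115]
 [ 37  37  37  42  33  39  39  41  70 106 117 117 114 120 115 118]
 [ 38  40  41  40  41  39  39  40  40  84 118 118 116 118 120 118]
 [ 41  39  39  40  41  37  40  42  40  59  84  88  78  75  68  58]]
```

Hole at scene (291.8,195.0) agrees with the top view at plate height about 0.09 m, within roughly 1 mm of the pin. Descending.

Call:
apply_moves(
  delta_pos=[
    [0,0.002,-0.01],
    [0,0.002,-0.02],
    [0,0.002,-0.03],
    [0,0.002,-0.04],
    [0,0.002,-0.05],
    [0,0.002,-0.055],
    [0,0.002,-0.055],
    [0,0.002,-0.055],
  ],
  dr=[
    [0,0,0],
    [0,0,0],
    [0,0,0],
    [0,0,0],
    [0,0,0],
    [0,0,0],
    [0,0,0],
    [0,0,0],
  ],
  jaw=[0,0,0,0,0,0,0,0],
)

```text
time: 6.07
tool_pos: [0.5337, -0.2272, 0.0906]
tool_rot: [3.141, -0.0, -3.055]
contact_force: [-0.5, 0.2, -6.1]
opening: 0.0117
grip_force: 30.0
```

Call:
apply_moves(
  delta_pos=[
    [0,0,-0.005],
    [0,0,-0.01],
    [0,0,-0.015],
    [0,0,-0.02],
    [0,0,-0.02],
    [0,0,-0.02],
  ],
  dr=[
    [0,0,0],
    [0,0,0],
    [0,0,0],
    [0,0,0],
    [0,0,0],
    [0,0,0],
  ],
  jaw=[0,0,0,0,0,0],
)

```text
time: 6.57
tool_pos: [0.5339, -0.2273, 0.0853]
tool_rot: [-3.141, 0.001, -3.055]
contact_force: [-5.7, 3.6, 12.9]
opening: 0.0116
grip_force: 30.0
```

Call:
apply_moves(
  delta_pos=[
    [-0.002,0.001,0],
    [-0.004,0.0025,0],
    [-0.004,0.0025,0],
    [-0.004,0.0025,0],
  ],
  dr=[
    [0,0,0],
    [0,0,0],
    [0,0,0],
    [0,0,0],
  ],
  jaw=[0,0,0,0],
)

```text
time: 6.9
tool_pos: [0.5339, -0.2273, 0.0853]
tool_rot: [-3.138, 0.005, -3.055]
contact_force: [-0.3, 0.2, 8.4]
opening: 0.0114
grip_force: 30.0
```

Run:
```python
from h import *
s=telemetry.observe();print(s["tool_pos"],s["tool_rot"],s["contact_force"],s["torque"])
A=snap("scene","s5.png");B=snap("top","t5.png")
big=np.hstack([cv2.resize(A[145:215,255:330],None,fx=5,fy=5,interpolation=2),cv2.resize(B[215:285,365:445],None,fx=5,fy=5,interpolation=2)])
cv2.imwrite("pics/c5.png",big[:,:,::-1])
```

```text
[ 0.53387113 -0.22731778  0.0852893 ] [-3.13813185  0.00485334 -3.05536335] [-0.34214182  0.18049102  8.3566531 ] [ 0.05292378  0.16461185 -0.00685805]
```

View pics/c5.png

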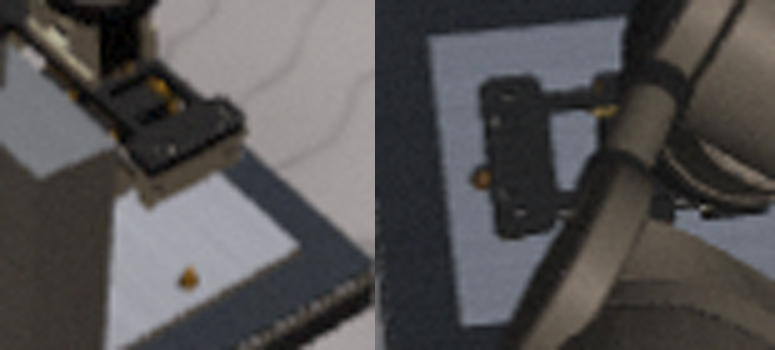

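Run:
```python
from h import *
print(two((314.6,194.2),(382.6,279.8)))
# pixel where flush plate FL corner would be, z=.063 vs .07, .075
c,s=np.cos(.086),np.sin(.086)
for z in(.063,.068,.073):
    print(z,[proj(n,[.535-.075*c-.1*s,-.2263-.075*s+.1*c,z]).round(1) for n in("scene","top")])
```

```text
(array([ 0.45311982, -0.13432588,  0.06204619]), np.float64(0.0006533692217798431))
0.063 [array([315.1, 194. ]), array([382.1, 280.5])]
0.068 [array([315.1, 192.9]), array([382.3, 280.4])]
0.073 [array([315.1, 191.8]), array([382.6, 280.3])]
```

The pin stands through the hole at scene crop (187,278). The plate corner triangulates to z = 0.062 (flush is 0.063), and the fingers feel deck contact. Releasing and lifting.

Call:
apply_moves(
  delta_pos=[
    [0,0,0.005],
    [0,0,0.005],
    [0,0,0.005],
    [0,0,0.005],
    [0,0,0.005],
    [0,0,0.005],
    [0,0,0.005],
    [0,0,0.005],
  ],
  dr=[
    [0,0,0],
    [0,0,0],
    [0,0,0],
    [0,0,0],
    [0,0,0],
    [0,0,0],
    [0,0,0],
    [0,0,0],
  ],
  jaw=[0.15,0.3,0.45,0.5,0.5,0.5,0.5,0.5],
)

```text
time: 7.67
tool_pos: [0.5321, -0.2262, 0.0846]
tool_rot: [3.141, -0.0, -3.055]
contact_force: [0.7, -0.3, -0.3]
opening: 0.0454
grip_force: 0.0
```

Call:
apply_moves(
  delta_pos=[
    [0,0,0.03],
    [0,0,0.08],
    [0,0,0.15],
    [-0.02,0,0.24],
    [-0.06,0,0.32],
    [-0.12,0,0.4],
    [-0.2,0,0.46],
    [-0.22,0,0.5],
  ],
  dr=[
    [0,0,0],
    [0,0,0],
    [0,0,0],
    [0,0,0],
    [0,0,0],
    [0,0,0],
    [0,0,0],
    [0,0,0],
  ],
  jaw=[0.5,0.5,0.5,0.5,0.5,0.5,0.5,0.5],
)

```text
time: 8.33
tool_pos: [0.4416, -0.2262, 0.2877]
tool_rot: [-3.14, 0.001, -3.056]
contact_force: [1.2, -1.3, 0.1]
opening: 0.0459
grip_force: 0.0
```

Run:
```python
from h import *
A=snap("scene","s6.png");B=snap("top","t6.png")
big=np.hstack([cv2.resize(A[110:230,200:340],None,fx=2.8,fy=2.8,interpolation=2),cv2.resize(B[160:280,360:500],None,fx=2.8,fy=2.8,interpolation=2)])
cv2.imwrite("pics/c6.png",big[:,:,::-1]);s=telemetry.observe();print(s["tool_pos"],s["tool_rot"],s["qpos"])
```

```text
[ 0.44392697 -0.22697933  0.28819003] [-3.13725703  0.0049495  -3.05659833] [-6.26450592e-01  2.46659307e-01  1.48721916e+00 -5.30022547e-05
  1.40113449e+00 -2.28222174e+00]
```

View pics/c6.png

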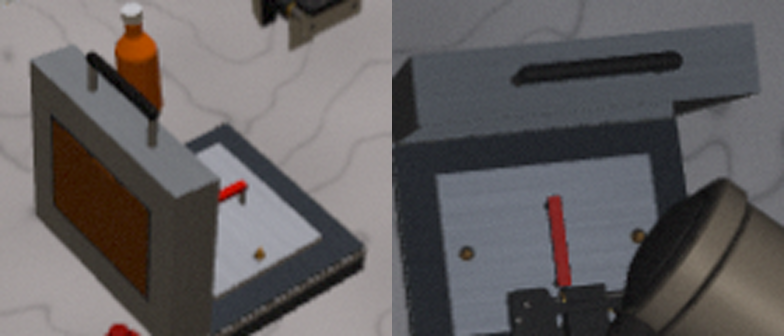

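The plate lies flat with both pins through its holes, at top crop (466,253) and (638,236). Now I rise and turn the gripper 90° for the handle.

Call:
apply_moves(
  delta_pos=[
    [0,0,0.08],
    [0,0,0.16],
    [0,0,0.24],
    [0,0,0.28],
    [0,0,0.28],
  ],
  dr=[
    [0,0,-0.2],
    [0,0,-0.4],
    [0,0,-0.65],
    [0,0,-0.9],
    [0,0,-1],
  ],
  jaw=[0.6,0.6,0.6,0.6,0.6],
)

```text
time: 8.85
tool_pos: [0.4457, -0.2268, 0.3995]
tool_rot: [-3.141, 0.006, 2.722]
contact_force: [0.4, -0.5, 0.4]
opening: 0.0551
grip_force: 0.0
```

Call:
apply_moves(
  delta_pos=[
    [0.03,0,0],
    [0.08,0.01,0],
    [0.13,0.02,0],
    [0.18,0.03,0],
    [0.2,0.03,0],
  ],
  dr=[
    [0,0,-0.23],
    [0,0,-0.46],
    [0,0,-0.69],
    [0,0,-0.92],
    [0,0,-1],
  ],
  jaw=[0.6,0.6,0.6,0.6,0.6],
)

```text
time: 9.27
tool_pos: [0.5267, -0.2133, 0.3943]
tool_rot: [-3.142, -0.003, 2.223]
contact_force: [-0.2, -0.0, -0.5]
opening: 0.0553
grip_force: 0.0
```

Call:
apply_moves(
  delta_pos=[
    [0.05,0,0],
    [0.12,0,0],
    [0.19,0,0],
    [0.25,0,0],
    [0.28,0,0],
    [0.28,0,0],
  ],
  dr=[
    [0,0,-0.23],
    [0,0,-0.46],
    [0,0,-0.69],
    [0,0,-0.92],
    [0,0,-1],
    [0,0,-1],
  ],
  jaw=[0.6,0.6,0.6,0.6,0.6,0.6],
)

```text
time: 9.77
tool_pos: [0.6388, -0.2137, 0.3923]
tool_rot: [-3.138, -0.003, 1.728]
contact_force: [-0.2, 0.2, -0.8]
opening: 0.0553
grip_force: 0.0
```

Run:
```python
from h import *
s=telemetry.observe();print(s["tool_pos"],s["tool_rot"],s["qpos"],s["time"])
S=cv2.imread("pics/s6.png");T=cv2.imread("pics/t6.png")
for n,I,(x0,y0,x1,y1) in(("s",S,(228,125,262,155)),("t",T,(395,172,485,198))):
    v=I[y0:y1,x0:x1].max(2)<45;l=cv2.connectedComponentsWithStats(v.astype(np.uint8))
    k=1+l[2][1:,4].argmax();q=np.argwhere(l[1]==k)[:,::-1].astype(np.float32)+[x0,y0];r=cv2.minAreaRect(q.astype(np.float32));print(n,r,q.mean(0))
    if n=="s":a=r[0]
    else:b=r[0]
print(two(a,b))
```

```text
[ 0.63876214 -0.21367482  0.39228947] [-3.13815198e+00 -2.94910632e-03  1.72816621e+00] [-4.36731765e-01  6.24510654e-01  6.22169427e-01  5.47076240e-04
  1.89941445e+00 -5.93931328e-01] 9.7667
s ((243.472412109375, 140.47512817382812), (32.55628204345703, 4.385435581207275), 41.987213134765625) [243.43609023 140.52631579]
t ((432.8938293457031, 183.95980834960938), (6.760811805725098, 60.502159118652344), 84.17366027832031) [433.33152174 183.76086957]
(array([ 0.64061463, -0.21380747,  0.31756756]), np.float64(0.0015410435616637277))
```

Call:
apply_moves(
  delta_pos=[
    [0.004,-0.002,0],
    [0.004,-0.002,-0.05],
    [0.004,-0.002,-0.1],
    [0.004,-0.002,-0.16],
    [0.004,-0.002,-0.21],
    [0.004,-0.002,-0.232],
    [0.004,-0.002,-0.232],
    [0.004,-0.002,-0.232],
  ],
  dr=[
    [0,0,-0.14],
    [0,0,-0.14],
    [0,0,-0.14],
    [0,0,-0.14],
    [0,0,-0.14],
    [0,0,-0.14],
    [0,0,-0.14],
    [0,0,-0.14],
  ],
  jaw=[0.6,0.6,0.6,0.6,0.6,0.6,0.6,0.6],
)

```text
time: 10.43
tool_pos: [0.6376, -0.2151, 0.3042]
tool_rot: [-3.142, 0.0, 1.658]
contact_force: [-0.6, 0.9, 1.3]
opening: 0.0552
grip_force: 0.0
```

Call:
apply_moves(
  delta_pos=[
    [0,0,0],
    [0,0,0],
    [0,0,0],
    [0,0,0],
    [0,0,0],
    [0,0,0],
    [0,0,0],
    [0,0,0],
  ],
  dr=[
    [0,0,0],
    [0,0,0],
    [0,0,0],
    [0,0,0],
    [0,0,0],
    [0,0,0],
    [0,0,0],
    [0,0,0],
  ],
  jaw=[0.4,0.25,0.1,0,0,0,0,0],
  force=25,
)

```text
time: 11.1
tool_pos: [0.6378, -0.215, 0.3041]
tool_rot: [3.141, 0.0, 1.658]
contact_force: [0.7, -0.4, -0.3]
opening: 0.0131
grip_force: 25.0
```

Run:
```python
from h import *
from scipy.spatial.transform import Rotation as Ro
s=telemetry.observe();print(s["tool_pos"],s["tool_rot"],s["contact_force"],s["opening"],s["qpos"])
y=.086;ax=np.array([np.cos(y),np.sin(y),0]);yy=np.array([-np.sin(y),np.cos(y),0])
H=np.array([.535,-.2263,.055])+.11*ax
# grasp pt on tool = bar; tool turns with hood: rotation about -yaxis
Z=Ro.from_euler("xyz",s["tool_rot"]).as_matrix()[:,2]
g=s["tool_pos"]-.019*Z;print("grasp",g,"arc r",np.hypot((g-H)@ax,(g-H)[2]),"ang",np.arctan2((g-H)[2],-(g-H)@ax)-.105)
for a in np.arange(1.45,.75,-.095):
    q=1.45-a; R=Ro.from_rotvec(-yy*q)
    p=H+R.apply(s["tool_pos"]-H); print(round(a,3),((p-s["tool_pos"])/.4).round(3),(-yy*q/.5).round(3))
```

```text
[ 0.63782559 -0.21503676  0.30408675] [3.14107161e+00 1.77200901e-04 1.65784383e+00] [ 0.67172604 -0.42116775 -0.31067545] 0.013061803309888783 [-4.38974511e-01  6.01768453e-01  8.94250652e-01  1.08667697e-04
  1.64503397e+00 -5.26013971e-01]
grasp [ 0.63781543 -0.21503427  0.32308675] arc r 0.268167903087207 ang 1.4411940074475609
1.45 [0. 0. 0.] [ 0. -0. -0.]
1.355 [-0.059 -0.005 -0.004] [ 0.016 -0.189 -0.   ]
1.26 [-0.117 -0.01  -0.014] [ 0.033 -0.379 -0.   ]
1.165 [-0.174 -0.015 -0.03 ] [ 0.049 -0.568 -0.   ]
1.07 [-0.229 -0.02  -0.051] [ 0.065 -0.757 -0.   ]
0.975 [-0.282 -0.024 -0.076] [ 0.082 -0.946 -0.   ]
0.88 [-0.332 -0.029 -0.107] [ 0.098 -1.136 -0.   ]
0.785 [-0.379 -0.033 -0.143] [ 0.114 -1.325 -0.   ]
```

Handle is gripped (opening 13 mm, 25 N). I lower it along the arc.

Call:
apply_moves(
  delta_pos=[
    [-0.03,-0.002,-0.001],
    [-0.059,-0.005,-0.004],
    [-0.088,-0.008,-0.008],
    [-0.117,-0.01,-0.014],
    [-0.146,-0.012,-0.021],
    [-0.174,-0.015,-0.03],
    [-0.202,-0.018,-0.04],
    [-0.202,-0.018,-0.04],
  ],
  dr=[
    [0.008,-0.095,0],
    [0.016,-0.189,0],
    [0.025,-0.284,0],
    [0.033,-0.379,0],
    [0.041,-0.474,0],
    [0.049,-0.568,0],
    [0.057,-0.663,0],
    [0.057,-0.663,0],
  ],
  jaw=[0,0,0,0,0,0,0,0],
)

```text
time: 11.77
tool_pos: [0.5533, -0.2224, 0.2859]
tool_rot: [2.811, -0.001, 1.656]
contact_force: [2.4, -1.5, -9.2]
opening: 0.0134
grip_force: 25.0
```

```bash
cat > arc.py <<'E'
from h import *
from scipy.spatial.transform import Rotation as Ro
s=telemetry.observe();print(s["tool_pos"],s["tool_rot"],s["contact_force"],s["torque"],s["opening"],s["grip_force"],s["qpos"])
y=.086;ax=np.array([np.cos(y),np.sin(y),0]);yy=np.array([-np.sin(y),np.cos(y),0])
H=np.array([.535,-.2263,.055])+.11*ax
Z=Ro.from_euler("xyz",s["tool_rot"]).as_matrix()[:,2]
g=s["tool_pos"]-.0125*Z;an=np.arctan2((g-H)[2],-(g-H)@ax)-.105;print("grasp",g,"r",np.hypot((g-H)@ax,(g-H)[2]),"ang",an,"tilt",np.arccos(-Z[2]))
for q in np.linspace(0,an-.785,9)[1:]:
    R=Ro.from_rotvec(-yy*q)
    p=H+R.apply(s["tool_pos"]-H); print(round(an-q,3),((p-s["tool_pos"])/.4).round(3),(-yy*q/.5).round(3))
E
python3 arc.py
```

```text
[ 0.55334493 -0.22235298  0.28594044] [ 2.81137312e+00 -9.04433691e-04  1.65612375e+00] [ 2.38228493 -1.48741142 -9.16614572] [-0.23483319  0.32963941  0.03258385] 0.013389839553418364 25.02306640148163 [-0.62583909  0.2773748   1.49874079  0.23772472  1.12318824 -0.78814142]
grasp [ 0.54930745 -0.22270906  0.29776507] r 0.2608507206068966 ang 1.091230820437459 tilt 0.33022072737878777
1.053 [-0.022 -0.002 -0.009] [ 0.007 -0.076 -0.   ]
1.015 [-0.043 -0.004 -0.019] [ 0.013 -0.153 -0.   ]
0.976 [-0.064 -0.006 -0.03 ] [ 0.02  -0.229 -0.   ]
0.938 [-0.085 -0.007 -0.042] [ 0.026 -0.305 -0.   ]
0.9 [-0.105 -0.009 -0.054] [ 0.033 -0.381 -0.   ]
0.862 [-0.125 -0.011 -0.067] [ 0.039 -0.458 -0.   ]
0.823 [-0.144 -0.012 -0.081] [ 0.046 -0.534 -0.   ]
0.785 [-0.163 -0.014 -0.096] [ 0.053 -0.61  -0.   ]
```

Call:
apply_moves(
  delta_pos=[
    [-0.022,-0.002,-0.009],
    [-0.043,-0.004,-0.019],
    [-0.064,-0.006,-0.03],
    [-0.085,-0.007,-0.042],
    [-0.105,-0.009,-0.054],
    [-0.125,-0.011,-0.067],
    [-0.144,-0.012,-0.081],
    [-0.16,-0.014,-0.094],
  ],
  dr=[
    [0.007,-0.076,0],
    [0.013,-0.153,0],
    [0.02,-0.229,0],
    [0.026,-0.305,0],
    [0.033,-0.381,0],
    [0.039,-0.458,0],
    [0.046,-0.534,0],
    [0.052,-0.6,0],
  ],
  jaw=[0,0,0,0,0,0,0,0],
)

```text
time: 12.43
tool_pos: [0.4924, -0.2278, 0.2506]
tool_rot: [2.506, 0.001, 1.658]
contact_force: [-4.3, 3.0, 3.2]
opening: 0.0133
grip_force: 25.0
```

Call:
apply_moves(
  delta_pos=[
    [0,0,0],
    [0,0,0],
    [0,0,0],
    [0,0,0],
    [0,0,0],
    [0,0,0],
    [0,0,0],
    [0,0,0],
  ],
  dr=[
    [0,0,0],
    [0,0,0],
    [0,0,0],
    [0,0,0],
    [0,0,0],
    [0,0,0],
    [0,0,0],
    [0,0,0],
  ],
  jaw=[0,0,0,0,0,0,0,0],
)

```text
time: 13.1
tool_pos: [0.493, -0.2276, 0.2509]
tool_rot: [2.508, 0.001, 1.659]
contact_force: [-6.4, 1.2, 4.3]
opening: 0.0132
grip_force: 25.0
```

```bash
python3 arc.py|head -6
python3 - <<'E'
from h import *
A=snap("scene","s7.png");B=snap("top","t7.png")
big=np.hstack([cv2.resize(A[90:230,200:340],None,fx=2.8,fy=2.8,interpolation=2),cv2.resize(B[160:300,360:500],None,fx=2.8,fy=2.8,interpolation=2)])
cv2.imwrite("pics/c7.png",big[:,:,::-1])
E
```

```text
[ 0.49303193 -0.22760896  0.25093005] [2.50786973e+00 8.55073144e-04 1.65910139e+00] [-6.37100412  1.18775649  4.27658006] [0.07160001 0.92251492 0.15485904] 0.013204842345794344 25.00065118074417 [-0.8708248   0.13589177  1.91696148  0.71659157  0.82933505 -1.38654796]
grasp [ 0.48565815 -0.22825316  0.2610029 ] r 0.2604272883186471 ang 0.8074726065675262 tilt 0.633723418824199
0.805 [-0.001 -0.    -0.001] [ 0.    -0.006 -0.   ]
0.802 [-0.003 -0.    -0.002] [ 0.001 -0.011 -0.   ]
0.799 [-0.004 -0.    -0.003] [ 0.001 -0.017 -0.   ]
0.796 [-0.005 -0.    -0.004] [ 0.002 -0.022 -0.   ]
```

View pics/c7.png

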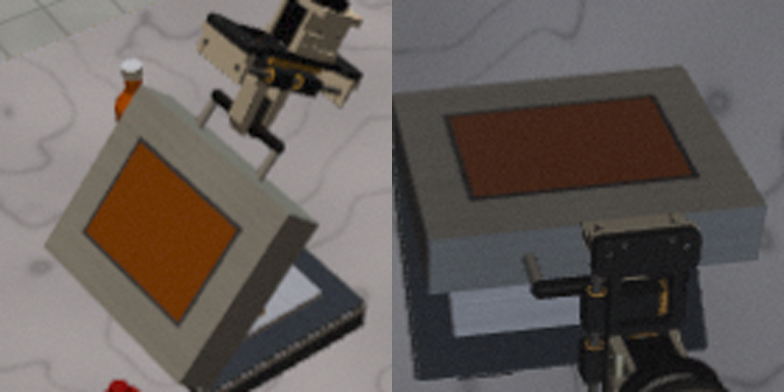

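The hood is held half open at about 0.81 rad by the handle, at scene crop (250,120), and the plate is still in place on the deck. The arm is still, so I hand in.

```bash
python3 -c "
from cell import job
print(job.hand_in())"
```

```text
the job is handed in; nothing more can be done
None
```

The job is handed in: the plate sits flush on the warmer's pins and is released, and the gripper is holding the hood still at about 0.81 rad (46°), by my own measurements because the hand-in returned no verdict.

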